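# Lock the sprung tension wheel with its pin

### The arm

A 6-joint arm with a two-finger parallel gripper is mounted at the origin on the work surface. World frame = base frame: x ahead of the robot, y to its left, z up, the work surface at z = 0. Lengths are in m, angles in rad, forces in N, time in s.
With the tool pointing down it reaches from about 0.375 to 0.9 m from the base axis. Payload 3.1 kg.
Tool frame: the origin (TCP) lies between the finger pads; the fingertips stand 22 mm ahead of it and the grasp point (between the pads) lies 3 mm ahead of it; z points along the fingers, y is the line along which they close (so a half turn about z gives the same grasp; the last joint's range is limited). The gripper opens to 87 mm and grips with 3 to 60 N. Pads are 19 mm wide; open, the fingers measure 117 mm over their backs; the gripper's body (75 mm by 190 mm) begins 51 mm behind the grasp point.
Start: joints at [1.165, 0.527, 1.433, -0, 1.181, -0.178], TCP at [0.14, 0.609, 0.245] pointing down, gripper open.
Joint ranges: [-3.08, 3.08], [-0.75, 2.2], [0.22, 2.44], [-1.43, 4.57], [0, 2.65], [-2.85, 2.85]. Speed limits (rad/s): [2.79, 2.79, 3.14, 3.14, 3.14, 3.14].

### API

Orientations are given as a unit quaternion [x, y, z, w].
In Python, from rig import robot gives the robot as it stands.
- The arm moves only by the tool move_arm, never from a script. Its argument "series" is text: rows parted by semicolons, each of 6 numbers parted by spaces: the shift along the tool's x, y, z in mm, then the turn, a rotation vector about the tool's x, y, z in degrees. In form: dx dy dz ax ay az; .... A call has 1 to 8 rows; each row is the pose to reach, as a shift and turn from the pose commanded when the call began, along the tool's axes at that moment; what a row does not reach only later rows make up. A row lasts 1/12 s, in which the tool goes at most 41.7 mm and 7.16 degrees, less where a joint would pass 70% of its speed; a pose out of reach is approached as far as the arm can. A call with a gripper value outside its range is refused whole. "jaw" is the opening, from 0 (shut) to 1 (fully open), set as the call begins (left out, the last holds). The fingers move at their own pace and stop on an object; "newtons" is the grip in N (left out, the last holds). Time passes only in rows, so rows that repeat a pose let the fingers close. It gives the time, the measured TCP pose, the force, the opening and the grip force at its end, in the units of the state.
- robot.get_obs(): the state, without advancing time (a new reading comes with each control period).
- robot.camera(name): name is "scene" or "top" or "wrist"; returns a dict with "img" (420x560x3 uint8, red, green, blue), "mtx" (3x3 intrinsics, pixels), "distortion" ([k1, k2, p1, p2, k3] as OpenCV has them; the pictures are not rectified), "world_to_cam" (4x4, takes a point from world to camera coordinates). Camera axes: x right, y down, z forward; pixel columns grow to the right and rows downward; lengths in m; the calibration is good to about 2 mm. A picture is of the moment at which its call begins. There is no depth.
- robot.hand_in(): hands the job in; it is judged then, once.
Trained networks look in a picture, given as the dict that the camera call returned (one of the last four; its "shot" number tells which), for a name from the list of things; names that differ only in an ending like _2 or _b are one class to them, and where a whole thing is asked for, a point or a joint stands for the part that bears it (a point fixed in the world has none). Each returns a list of dicts, best first, with "p" (0 to 1); they miss things now and then, are a little off and sometimes report something else, mostly with a low value. They report only what shows in the picture. A call takes as long as a camera call. They do not tell look-alikes from the thing itself.
- robot.search_frame(picture, thing): "xyz" ([x, y, z] in m, in world coordinates, good to about 4 mm: the middle of the surface that is visible of it).
- robot.tip_of(picture, thing): "xyz" ([x, y, z] in m, in world coordinates, good to about 4 mm: a listed point, or the origin of a listed thing).
The state is a dict: "time": time; "q": joint angles; "joint_velocities": joint speeds; "joint_torque": joint torques, N m; "position": TCP position; "tool_rot": TCP orientation; "ft_force": force on the tool from outside, world axes, zero at the start; "moment": the same for the moment, N m; "grip_width": finger opening in m; "grip_force": force on a finger pad.
Only numpy, scipy, OpenCV 4.12 (cv2) and the standard library are available. Lean on these libraries where they do the work, as an engineer would, in place of code of your own. Each camera call takes 0.05 s, during which the arm holds its last target. There are 200 camera calls.

### The job

Take the red-knobbed locking pin from the rack and put it through the hole in the black-rimmed tension wheel. Using the pin, gently turn the wheel counterclockwise against its spring until the pin drops into the lock hole hidden beneath, then push it fully home and let go, so that the pin holds the wheel wound. Keep forces on the pin light and leave everything else where it is.

Things in the scene. Friction and masses are not known exactly. Their poses are not given: they have to be found in the camera images.
- tensioner: Fixed tension unit: round blue base, 180 mm in diameter, 16 mm high. Origin: centre of its underside, on the wheel's upright axis; z up. A dark index plate lies on it, its smooth top 32 mm above the table, with one lock hole 12.5 mm in diameter, 16 mm deep, 40 mm from the axis, hidden by the wheel. Its angle is not measured: it is under the wheel's hole at a turn somewhere from 0.5 to 1.2 rad.
- wheel (a joint): Turn of the tension wheel about its upright axis in rad: 0 at rest against its stop, growing counterclockwise seen from above, end stop at 1.5. A spring drives it back to 0: 0.12 N m at 0, rising by 0.15 N m per rad (3 to 8 N at the hole).
- wheel_hub (a point): Centre of the top of the wheel's hub, on the axis, 61 mm above the table (hub 30 mm in diameter; its 12 mm axle end reaches 64 mm). The wheel is an aluminium web 18 mm thick, top at 53 mm, underside at 35 mm (3 mm above the index plate), in a black rim 160 mm in outer diameter, rim top at 58 mm.
- wheel_hole (a point): Centre of the mouth of the wheel's hole, on the web's top face (z = 53 mm), 40 mm from the wheel's axis, ringed with orange dots. The hole is 11.5 mm in diameter and goes through the web. The point turns with the wheel.
- pin_red: Loose locking pin, about 90 g, upright in one of the rack's three holes. Origin: centre of its collar's underside; z up along the pin. Below: steel shank 10 mm in diameter, 32 mm long, last 3 mm tapered to 7 mm. Above: steel collar 20 mm in diameter, 10 mm high, then a round red knob 22 mm in diameter, from 10 to 46 mm.
- pin_tip (a point): Tip of the red pin, 32 mm below its origin. Through the wheel and resting on the index plate it is at 32 mm above the table (pin origin at 64 mm); fully home in the lock hole, the collar lies on the wheel's web and the tip is at 21 mm (origin at 53 mm).
- rack: Fixed white pin rack, 190 x 44 x 45 mm, origin at the centre of its underside; three holes 13.5 mm in diameter, 40 mm deep, along its x axis, 70 mm apart. The three pins stand in them in any order, collars on the rack's top (z = 45 mm).
- pin_blue: Bystander: pin with a blue knob of the same size, in the rack; too thick for the wheel.
- pin_black: Bystander: pin with a black knob of the same size, in the rack.
- spare_pulley: Bystander: loose aluminium pulley, 64 mm in diameter, 24 mm high, on the table.
- wrench: Bystander: wrench lying on the table.
- screwdriver: Bystander: screwdriver lying on the table.
- grease_jar: Bystander: closed jar, 60 mm in diameter, 70 mm high.
- bearing: Bystander: steel bearing ring, 42 mm in diameter, 12 mm high, on the table.
Things that resemble listed ones, but are neither listed nor needed, are in the scene too. There is more than one size of the pin_red; the one meant has the size given above. Leave any brown look-alike of the tensioner alone.

How it is judged:
By the outcome, as a careful person would: the job done as asked, in the order asked, and still so for the second after the job is handed in, with the robot touching nothing.
It also fails if it takes over 64 s, if anything falls off the work surface, if the arm or the gripper's body presses on something with over 40 N, if the wrist force passes 120 N, or if a joint passes its speed limit or range.

## Working session

There is one attempt and no reset: what is moved stays moved. The work goes in short steps, Python scripts to look and compute and a tool call to move; the robot and the scene stay as the last step left them, time stands still between calls to the robot, and variables do not carry over. Pictures are saved under pics/ and viewed, at most 10 in all, crops included, and the job is handed in when it is done.

Besides the shell and the picture viewer there is one more tool, called in YAML: its name, and indented under it one key for each argument. move_arm: Moves the arm, as the interface text tells. Its arguments: {"type":"object","properties":{"series":{"type":"string"},"jaw":{"type":"number"},"newtons":{"type":"number"}},"required":["series"]}

```bash
mkdir -p pics; ls; cat > h.py <<'E'
from rig import robot
import cv2, numpy as np
from scipy.spatial.transform import Rotation as R
def px(c,p):
    p=np.atleast_2d(np.array(p,float)); M=c["world_to_cam"]
    r,_=cv2.projectPoints(p,cv2.Rodrigues(M[:3,:3])[0],M[:3,3],np.array(c["mtx"]),np.array(c["distortion"]))
    return r[:,0]
def ray(c,uv,z):
    u=cv2.undistortPoints(np.array([[uv]],float),np.array(c["mtx"]),np.array(c["distortion"]))[0,0]
    M=np.array(c["world_to_cam"]);Rm=M[:3,:3];o=-Rm.T@M[:3,3];d=Rm.T@np.array([u[0],u[1],1])
    return o+d*(z-o[2])/d[2]
def save(c,n,box=None,f=1):
    im=c["img"][:,:,::-1]
    if box: im=im[box[1]:box[3],box[0]:box[2]]
    cv2.imwrite("pics/"+n,cv2.resize(im,None,fx=f,fy=f,interpolation=cv2.INTER_CUBIC))
def totool(p):
    o=robot.get_obs(); return R.from_quat(o["tool_rot"]).inv().apply(np.array(p)-o["position"])*1000
E
python3 - <<'E'
from h import *
a=robot.camera("top");b=robot.camera("scene")
im=np.hstack([a["img"],b["img"]]);save({"img":im},"a.png",None,800/1120)
save(a,"top.png",None,1.4)
for n,c in(("top",a),("scene",b)):
  for t in["pin_red","tensioner","wheel_hub","wheel_hole","rack","pin_blue","pin_black"]:
    for r in robot.tip_of(c,t)[:4]:
        print(n,t,round(r["p"],2),np.round(r["xyz"],3),px(c,r["xyz"])[0].round())
E
```

```text
pics
top pin_red 0.64 [0.622 0.249 0.042] [164. 170.]
top pin_red 0.59 [0.59  0.327 0.022] [138. 183.]
top tensioner 0.9 [ 0.514 -0.112  0.001] [299. 210.]
top tensioner 0.75 [0.325 0.122 0.004] [214. 280.]
top wheel_hub 0.79 [ 0.516 -0.11   0.061] [299. 207.]
top wheel_hub 0.66 [0.324 0.127 0.059] [209. 282.]
top wheel_hole 0.82 [0.363 0.117 0.051] [213. 267.]
top wheel_hole 0.68 [ 0.552 -0.11   0.051] [299. 194.]
top rack 0.61 [ 0.55   0.241 -0.   ] [170. 198.]
top rack 0.35 [0.556 0.237 0.047] [168. 194.]
top rack 0.3 [ 0.73  -0.14  -0.001] [308. 132.]
top rack 0.23 [ 0.558 -0.112  0.051] [300. 192.]
top pin_blue 0.73 [ 0.611 -0.409  0.004] [405. 173.]
top pin_blue 0.47 [0.482 0.227 0.046] [172. 222.]
top pin_black 0.51 [0.552 0.24  0.048] [167. 196.]
scene pin_red 0.62 [0.622 0.251 0.048] [381. 310.]
scene pin_red 0.49 [0.588 0.325 0.025] [421. 322.]
scene pin_red 0.18 [ 0.516 -0.112  0.058] [259. 204.]
scene tensioner 0.82 [ 0.517 -0.111 -0.001] [260. 221.]
scene tensioner 0.74 [ 0.328  0.129 -0.002] [382. 214.]
scene wheel_hub 0.98 [ 0.515 -0.11   0.06 ] [259. 203.]
scene wheel_hub 0.6 [0.325 0.128 0.062] [386. 195.]
scene wheel_hole 0.96 [ 0.555 -0.114  0.054] [248. 214.]
scene wheel_hole 0.66 [0.365 0.118 0.052] [375. 205.]
scene rack 0.81 [0.552 0.241 0.   ] [386. 296.]
scene rack 0.6 [0.558 0.244 0.043] [390. 287.]
scene pin_blue 0.49 [0.482 0.233 0.046] [400. 259.]
scene pin_blue 0.31 [0.714 0.272 0.   ] [366. 364.]
scene pin_black 0.78 [0.558 0.239 0.046] [388. 285.]
scene pin_black 0.46 [ 0.52  -0.11   0.002] [259. 221.]
scene pin_black 0.42 [0.552 0.24  0.001] [386. 296.]
```

View pics/top.png

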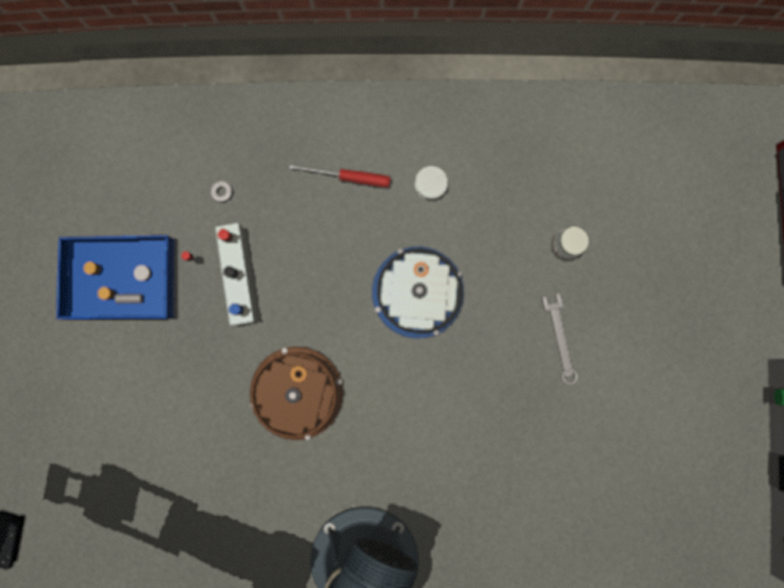

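View pics/a.png

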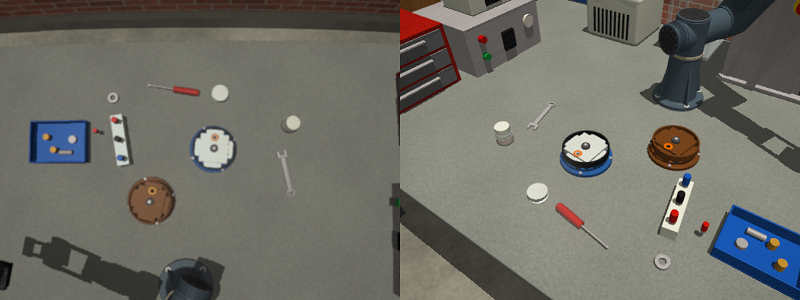

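Two red-knobbed pins are visible. One is in the white rack's far hole at raw top (164,170). The other is a small pin standing on the table at raw top (135,183). The rack pin fits: it is in the rack and its collar is at 45 mm. The target wheel has the blue base at raw (299,208). The brown one at (211,281) is the look-alike.

```bash
python3 - <<'E'
from h import *
b=robot.camera("scene");save(b,"c.png",(340,230,480,350),5)
o=robot.get_obs();print(o["position"],R.from_quat(o["tool_rot"]).as_matrix().round(3),o["grip_width"],o["time"])
print(totool([.622,.25,.2]))
E
```

```text
[0.14047747 0.60898904 0.24457692] [[-0.974  0.225  0.   ]
 [ 0.225  0.974  0.   ]
 [-0.     0.    -1.   ]] 0.0869124744501417 0.85
[-549.90985698 -241.53002185   44.5709807 ]
```

View pics/c.png

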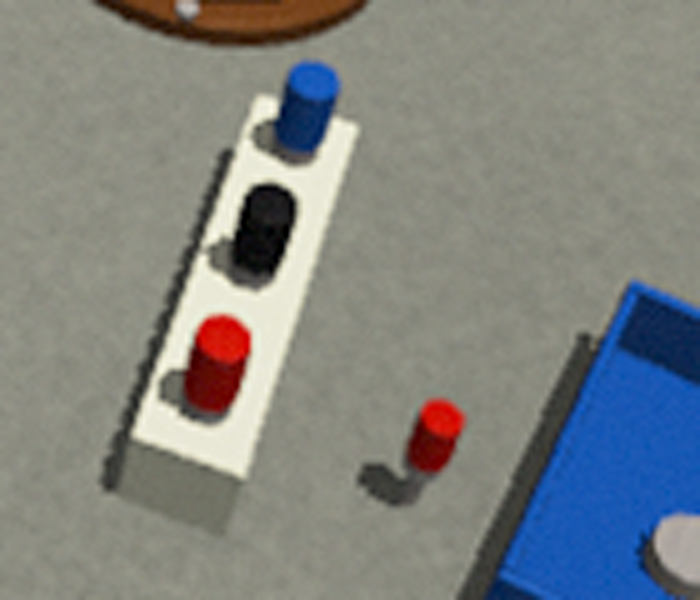

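The crop confirms it. The red pin in the rack, at crop (215,365), matches the blue and black knobs in size. The table one at (437,440) is smaller, so it is the decoy.

move_arm:
  series: "-550 -241 30 0 0 -21;-550 -241 30 0 0 -21;-550 -241 30 0 0 -21;-550 -241 30 0 0 -21;-550 -241 30 0 0 -21;-550 -241 30 0 0 -21;-550 -241 30 0 0 -21;-550 -241 30 0 0 -21"
  jaw: 0.65

```text
time: 1.52
position: [0.4034, 0.4132, 0.2284]
tool_rot: [-0.07, 0.998, 0.0, 0.0]
ft_force: [-0.0, 1.5, -0.7]
grip_width: 0.057
grip_force: 0.0
```

```bash
python3 - <<'E'
from h import *
o=robot.get_obs();print(o["position"],R.from_quat(o["tool_rot"]).as_matrix().round(3),o["time"]);print(totool([.622,.25,.215]))
E
```

```text
[0.40344904 0.41318895 0.22840341] [[-0.99  -0.139  0.   ]
 [-0.139  0.99   0.   ]
 [-0.     0.    -1.   ]] 1.5167
[-193.67219726 -192.05624699   13.42702545]
```

move_arm:
  series: "-194 -192 13 0 0 0;-194 -192 13 0 0 0;-194 -192 13 0 0 0;-194 -192 13 0 0 0;-194 -192 13 0 0 0;-194 -192 13 0 0 0;-194 -192 13 0 0 0;-194 -192 13 0 0 0"

```text
time: 2.18
position: [0.6259, 0.2471, 0.2149]
tool_rot: [-0.067, 0.998, -0.001, 0.002]
ft_force: [-0.8, -0.3, -0.5]
grip_width: 0.0566
grip_force: 0.0
```

```bash
python3 - <<'E'
from h import *
o=robot.get_obs();print(o["position"],o["joint_velocities"].round(2) if hasattr(o["joint_velocities"],'round') else "")
c=robot.camera("wrist");save(c,"w1.png",None,1)
for t in["pin_red","rack","pin_black"]:
    for r in robot.tip_of(c,t)[:3]: print(t,round(r["p"],2),np.round(r["xyz"],4),px(c,r["xyz"])[0].round())
h=cv2.cvtColor(c["img"],cv2.COLOR_RGB2HSV)
m=(((h[...,0]<8)|(h[...,0]>172))&(h[...,1]>150)&(h[...,2]>60)).astype(np.uint8)
n,l,s,ce=cv2.connectedComponentsWithStats(m)
for i in range(1,n):
    if s[i,4]>60: print(s[i],ce[i],ray(c,ce[i],.091),ray(c,ce[i],.075))
print(px(c,[[.622,.25,.091],[.622,.25,.045]]))
E
```

```text
[0.6259244  0.24712417 0.21487288] [ 0.07 -0.03  0.07  0.05  0.03  0.03]
pin_red 0.86 [0.6195 0.2469 0.0452] [279. 189.]
pin_red 0.64 [0.5869 0.3267 0.0219] [364. 163.]
pin_red 0.63 [0.5536 0.2433 0.0465] [285. 117.]
rack 0.57 [0.5523 0.2363 0.0033] [278. 114.]
pin_black 0.97 [0.5541 0.2429 0.0461] [285. 117.]
pin_black 0.63 [0.7179 0.2773 0.0021] [294. 268.]
[364 156  23  19 307] [375.03908795 165.16612378] [0.57993436 0.3171424  0.091     ] [0.58173644 0.32202335 0.075     ]
[273 182  24  31 586] [284.45904437 197.4334471 ] [0.61534261 0.25044908 0.091     ] [0.61930638 0.25125837 0.075     ]
[  0 234  61  31 862] [ 31.66009281 248.47563805] [0.69070948 0.03642367 0.091     ] [0.69927444 0.02416661 0.075     ]
[[282.75405019 205.3258998 ]
 [282.22083622 192.17073204]]
```

View pics/w1.png

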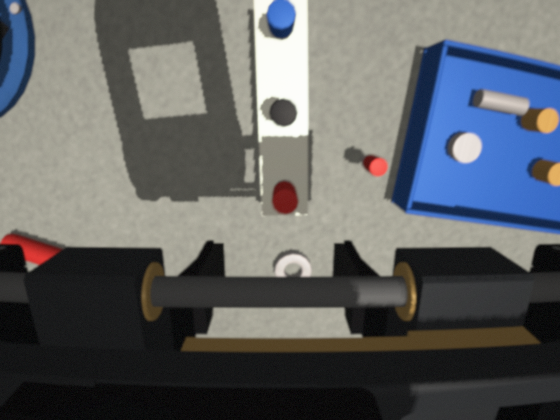

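The wrist view shows the red knob in the rack at about (285,197). Its top disc is near (285,201), which puts the pin at about (0.620, 0.250). The view is clear around it and the fingers straddle the rack.

```bash
python3 - <<'E'
from h import *
print(totool([.620,.250,.080]), R.from_quat(robot.get_obs()["tool_rot"]).as_matrix().round(3))
E
```

```text
[ -0.32036441  -2.18113859 135.0449389 ] [[-0.99  -0.14  -0.002]
 [-0.14   0.99   0.   ]
 [ 0.002  0.    -1.   ]]
```

move_arm:
  series: "0 -1 40 0 0 0;0 -1 75 0 0 0;0 -1 100 0 0 0;0 -1 100 0 0 0;0 -1 100 0 0 0"

```text
time: 2.8
position: [0.6189, 0.2515, 0.1143]
tool_rot: [-0.071, 0.997, -0.0, -0.002]
ft_force: [-0.2, -0.0, 0.8]
grip_width: 0.0567
grip_force: 0.0
```

```bash
python3 - <<'E'
from h import *
print(robot.get_obs()["position"],totool([.620,.250,.080]))
E
```

```text
[0.61891587 0.25153722 0.11432256] [-0.98666064 -1.66981788 34.3193033 ]
```

move_arm:
  series: "-1 -1 20 0 0 0;-1 -1 34 0 0 0;-1 -1 34 0 0 0;-1 -1 34 0 0 0"

```text
time: 3.13
position: [0.6219, 0.25, 0.0819]
tool_rot: [-0.07, 0.998, 0.0, -0.0]
ft_force: [-0.4, -0.1, 0.1]
grip_width: 0.0567
grip_force: 0.0
```

move_arm:
  series: "0 0 0 0 0 0;0 0 0 0 0 0;0 0 0 0 0 0;0 0 0 0 0 0;0 0 0 0 0 0;0 0 0 0 0 0"
  jaw: 0.1
  newtons: 15

```text
time: 3.63
position: [0.6222, 0.2496, 0.0815]
tool_rot: [-0.07, 0.998, 0.0, 0.0]
ft_force: [-0.6, -0.5, 0.4]
grip_width: 0.0247
grip_force: 0.7
```

```bash
python3 - <<'E'
from h import *
o=robot.get_obs();print(o["position"],o["ft_force"],o["moment"],R.from_quat(o["tool_rot"]).as_matrix().round(4))
E
```

```text
[0.62224836 0.24956929 0.08151637] [-0.55721143 -0.48995959  0.43617438] [0.26674943 0.00911948 0.03228861] [[-9.903e-01 -1.391e-01  3.000e-04]
 [-1.391e-01  9.903e-01  1.000e-04]
 [-4.000e-04  1.000e-04 -1.000e+00]]
```

move_arm:
  series: "0 0 0 0 0 0;0 0 0 0 0 0;0 0 0 0 0 0;0 0 0 0 0 0"

```text
time: 3.97
position: [0.6222, 0.2497, 0.0815]
tool_rot: [-0.07, 0.998, 0.0, 0.0]
ft_force: [-0.1, 0.3, 1.0]
grip_width: 0.0214
grip_force: 15.0
```

move_arm:
  series: "0 0 -15 0 0 0;0 0 -30 0 0 0;0 0 -60 0 0 0;0 0 -90 0 0 0;0 0 -90 0 0 0;0 0 -90 0 0 0"

```text
time: 4.47
position: [0.6233, 0.2498, 0.1732]
tool_rot: [-0.07, 0.998, 0.0, 0.002]
ft_force: [-0.5, -0.6, -1.3]
grip_width: 0.0214
grip_force: 15.0
```

```bash
python3 - <<'E'
from h import *
print(robot.get_obs()["position"]);c=robot.camera("wrist")
c2=robot.camera("scene")
for k in (c,c2):
  for t in["pin_red","pin_tip"]:
    for r in robot.tip_of(k,t)[:3]: print(t,round(r["p"],2),np.round(r["xyz"],4))
save({"img":np.hstack([c["img"],c2["img"]])},"w2.png",None,800/1120)
print(totool([.555,-.112,.172]))
E
```

```text
[0.62328429 0.24977133 0.17319984]
pin_red 0.91 [0.6213 0.2482 0.1335]
pin_red 0.55 [0.5857 0.3272 0.0234]
pin_tip 0.87 [0.5882 0.3278 0.0019]
pin_tip 0.79 [0.6222 0.2482 0.1045]
pin_red 0.8 [0.623  0.25   0.1399]
pin_red 0.47 [0.5846 0.3254 0.0252]
pin_tip 0.71 [0.6176 0.2504 0.0989]
pin_tip 0.44 [0.5903 0.329  0.0039]
[ 115.79171632 -348.58331702   -2.07019597]
```

View pics/w2.png

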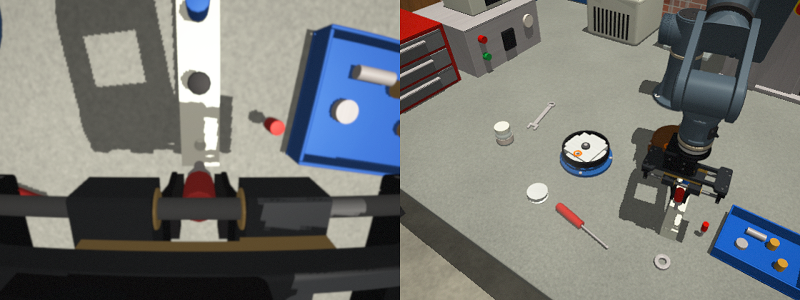

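The pin is held upright in the fingers, at (200,195) in the left half, and is clear of the rack. Next I'll go to a standoff beside the wheel hole and look from close by.

move_arm:
  series: "50 -345 0 0 0 0;50 -345 0 0 0 0;50 -345 0 0 0 0;50 -345 0 0 0 0;50 -345 0 0 0 0;50 -345 0 0 0 0;50 -345 0 0 0 0;50 -345 0 0 0 0"

```text
time: 5.43
position: [0.62, -0.0856, 0.1704]
tool_rot: [-0.07, 0.998, 0.0, -0.001]
ft_force: [0.6, 0.7, -0.9]
grip_width: 0.0215
grip_force: 15.0
```

```bash
python3 - <<'E'
from h import *
print(robot.get_obs()["position"],totool([.615,-.112,.172]))
E
```

```text
[ 0.62001045 -0.08561479  0.17036914] [  8.64003151 -25.4286234   -1.63669218]
```

move_arm:
  series: "8 -25 0 0 0 0;8 -25 0 0 0 0;8 -25 0 0 0 0;8 -25 0 0 0 0"

```text
time: 5.77
position: [0.6157, -0.1091, 0.1705]
tool_rot: [-0.07, 0.998, 0.001, -0.001]
ft_force: [0.1, -0.4, -2.0]
grip_width: 0.0216
grip_force: 15.0
```

```bash
python3 - <<'E'
from h import *
o=robot.get_obs();print(o["position"],o["ft_force"])
for n in("wrist","wrist","scene","top"):
  c=robot.camera(n)
  if n=="wrist":w=c
  for t in["pin_tip","wheel_hub","wheel_hole"]:
    for r in robot.tip_of(c,t)[:2]: print(n,t,round(r["p"],2),np.round(r["xyz"],4),px(c,r["xyz"])[0].round())
save(w,"w3.png",None,1.4)
E
```

```text
[ 0.61573122 -0.10906001  0.17047942] [ 0.09289253 -0.43873367 -1.95033364]
wrist pin_tip 0.81 [ 0.6115 -0.1106  0.1001] [277. 226.]
wrist wheel_hub 0.95 [ 0.5126 -0.1153  0.0641] [290.  73.]
wrist wheel_hole 0.62 [ 0.557  -0.1122  0.0521] [285. 137.]
wrist pin_tip 0.96 [ 0.6142 -0.1067  0.1015] [281. 230.]
wrist wheel_hub 0.59 [ 0.5132 -0.1133  0.0624] [292.  73.]
wrist wheel_hole 0.72 [ 0.5548 -0.1138  0.0526] [282. 133.]
scene pin_tip 0.74 [ 0.5561 -0.1185  0.0518] [246. 214.]
scene pin_tip 0.58 [ 0.6155 -0.1096  0.1011] [232. 216.]
scene wheel_hub 0.88 [ 0.5159 -0.1115  0.061 ] [259. 203.]
scene wheel_hub 0.85 [0.3241 0.1271 0.0593] [386. 195.]
scene wheel_hole 0.7 [ 0.5525 -0.1188  0.0542] [247. 212.]
scene wheel_hole 0.68 [0.3643 0.1195 0.054 ] [375. 205.]
top pin_tip 0.58 [5.912e-01 3.312e-01 4.000e-04] [138. 184.]
```

View pics/w3.png

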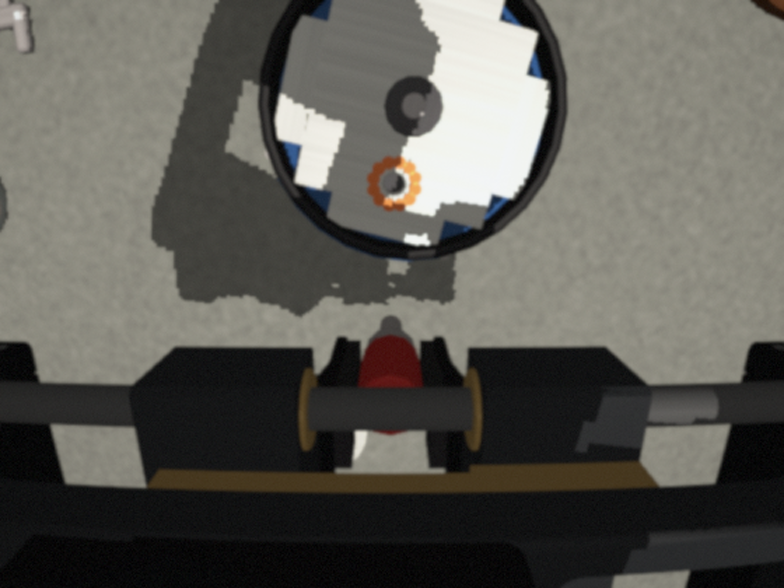

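The wheel hole's orange ring is at view (394,183), the hub at (414,105) and the pin tip at about (391,322). Next I'll measure the ring centre and the tip from the same picture.

```bash
cat >> h.py <<'E'
def ring(c,lo=60):
    h=cv2.cvtColor(c["img"],cv2.COLOR_RGB2HSV)
    m=((h[...,0]>6)&(h[...,0]<20)&(h[...,1]>110)&(h[...,2]>lo)).astype(np.uint8)
    return m
E
python3 - <<'E'
from h import *
o=robot.get_obs();print(o["position"])
c=robot.camera("wrist")
m=ring(c);m[:90]=0;m[165:]=0;m[:,:250]=0;m[:,320:]=0
p=np.argwhere(m)[:,::-1];print(len(p),p.min(0),p.max(0))
e=cv2.fitEllipse(cv2.convexHull(p.astype(np.float32)));print(e)
H=ray(c,e[0],.053);print("hole",H,"tip",ray(c,(279.3,230),.102),"hub",ray(c,(295.7,75),.064))
print("tool shift, TCP over hole",totool([H[0],H[1],o["position"][2]]))
g=c["img"][95:165,250:320]; cv2.imwrite("pics/g.png",cv2.resize(np.hstack([g[...,::-1],np.dstack([ring(c)[95:165,250:320]*255]*3)]),None,fx=5,fy=5,interpolation=cv2.INTER_NEAREST))
E
```

```text
[ 0.61626573 -0.10968035  0.17129344]
659 [265 112] [301 150]
((282.9704895019531, 130.9603729248047), (37.75416946411133, 38.90341567993164), 3.3021793365478516)
hole [ 0.55355734 -0.11503072  0.053     ] tip [ 0.61392986 -0.10936908  0.102     ] hub [ 0.51415643 -0.11199943  0.064     ]
tool shift, TCP over hole [ 6.28523517e+01  3.43500621e+00 -1.67515261e-02]
```

View pics/g.png

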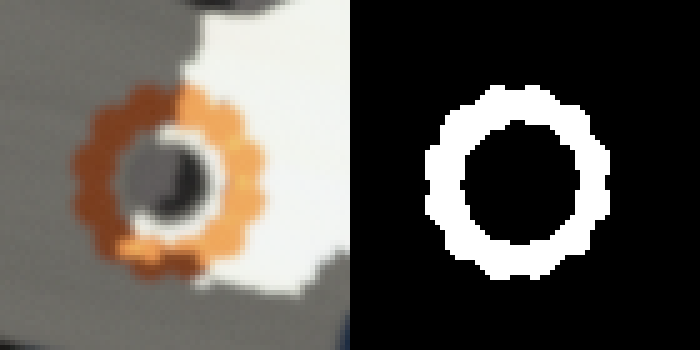

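The fitted ring centre gives the hole at (0.5536, -0.1150). It is 39.5 mm from the hub, against the stated 40. I'll go over it with the tip about 8 mm above the web and check from there.

move_arm:
  series: "30 2 0 0 0 0;61.5 3.3 0 0 0 0;61.5 3.3 20 0 0 0;61.5 3.3 41 0 0 0;61.5 3.3 41 0 0 0;61.5 3.3 41 0 0 0;61.5 3.3 41 0 0 0"

```text
time: 7.2
position: [0.5558, -0.1152, 0.1309]
tool_rot: [-0.07, 0.998, -0.0, 0.001]
ft_force: [-0.1, -0.3, -0.9]
grip_width: 0.0214
grip_force: 15.0
```

```bash
python3 - <<'E'
from h import *
o=robot.get_obs();print(o["position"],o["ft_force"])
c=robot.camera("wrist");s=robot.camera("scene")
for k in(c,s):
  for t in["pin_tip","wheel_hole"]:
    for r in robot.tip_of(k,t)[:2]: print(t,round(r["p"],2),np.round(r["xyz"],4),px(k,r["xyz"])[0].round())
u=px(s,[.5536,-.115,.053])[0].astype(int);print(u)
A=cv2.resize(c["img"][180:280,230:330],(400,400),interpolation=cv2.INTER_CUBIC);B=cv2.resize(s["img"][u[1]-25:u[1]+25,u[0]-25:u[0]+25],(400,400),interpolation=cv2.INTER_CUBIC)
save({"img":np.hstack([A,B])},"w4.png")
print("H wrist px",px(c,[[.5536,-.115,.053],[.5536,-.115,.061]]))
E
```

```text
[ 0.55577297 -0.11522658  0.1309472 ] [-0.06251579 -0.34570673 -0.85016789]
pin_tip 0.98 [ 0.5547 -0.1191  0.062 ] [273. 231.]
wheel_hole 0.71 [ 0.5562 -0.1099  0.0529] [286. 230.]
pin_tip 0.72 [ 0.5522 -0.1169  0.0626] [248. 210.]
pin_tip 0.67 [ 0.4171 -0.3893 -0.0029] [200. 162.]
wheel_hole 0.76 [0.3647 0.1189 0.0519] [375. 206.]
wheel_hole 0.65 [ 0.5581 -0.1165  0.0533] [247. 215.]
[248 213]
H wrist px [[279.20300708 225.82331199]
 [279.22271858 229.78534264]]
```

View pics/w4.png

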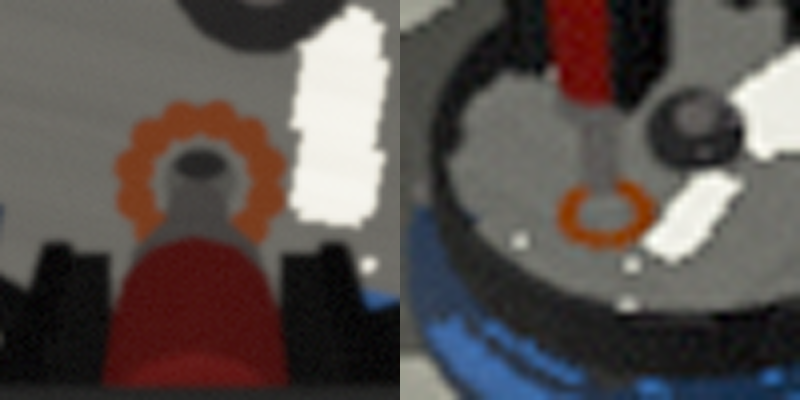

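```bash
python3 - <<'E'
from h import *
o=robot.get_obs();print(o["position"])
z=o["position"][2]-.0685
c=robot.camera("wrist");s=robot.camera("scene");u=px(s,[.5536,-.115,.053])[0].astype(int)
print("wrist hole",ray(c,(280.5,226.3),.053),"tip",ray(c,(279.5,230.1),z))
print("scene hole",ray(s,(249,214.6),.053),"tip",ray(s,(248.2,211.8),z))
m=ring(c);m[:195]=0;m[245:]=0;m[:,:250]=0;m[:,310:]=0
p=np.argwhere(m)[:,::-1];e=cv2.fitEllipse(cv2.convexHull(p.astype(np.float32)));print(e)
E
```

```text
[ 0.55540099 -0.11500451  0.13093939]
wrist hole [ 0.55347569 -0.11384753  0.053     ] tip [ 0.5529471  -0.11462715  0.06243939]
scene hole [ 0.55486078 -0.11175718  0.053     ] tip [ 0.55591026 -0.11269362  0.06243939]
((279.2474670410156, 225.24432373046875), (39.949771881103516, 43.015464782714844), 95.77901458740234)
```

The tip is within about 1 mm of the hole in both views. I'll correct by 0.8 mm and descend gently.

move_arm:
  series: "0 0.7 3 0 0 0;0 0.7 6 0 0 0;0 0.7 8 0 0 0;0 0.7 10 0 0 0;0 0.7 12 0 0 0;0 0.7 14 0 0 0;0 0.7 14 0 0 0;0 0.7 14 0 0 0"

```text
time: 8.27
position: [0.5549, -0.1143, 0.1161]
tool_rot: [-0.07, 0.998, 0.0, -0.0]
ft_force: [0.1, -1.1, -1.9]
grip_width: 0.0214
grip_force: 15.0
```

move_arm:
  series: "0 0 2 0 0 0;0 0 4 0 0 0;0 0 6 0 0 0;0 0 8 0 0 0;0 0 10 0 0 0;0 0 12 0 0 0;0 0 12 0 0 0;0 0 12 0 0 0"

```text
time: 8.93
position: [0.5549, -0.1143, 0.1041]
tool_rot: [-0.07, 0.998, -0.0, -0.0]
ft_force: [0.7, -0.1, -0.1]
grip_width: 0.0214
grip_force: 15.0
```

```bash
python3 - <<'E'
from h import *
c=robot.camera("wrist")
for _ in range(3):
  o=robot.get_obs();print(o["position"],np.round(o["ft_force"],2),np.round(o["moment"],2));s=robot.camera("scene")
for k in(c,s):
  for t in["pin_red","wheel_hub"]:
    for r in robot.tip_of(k,t)[:2]: print(t,round(r["p"],2),np.round(r["xyz"],4),px(k,r["xyz"])[0].round())
E
```

```text
[ 0.55485775 -0.1142893   0.10419319] [ 0.3  -0.65 -0.92] [-0.07 -0.1   0.01]
[ 0.55485989 -0.11424283  0.10425448] [ 0.45 -0.38 -0.49] [-0.07 -0.07 -0.04]
[ 0.55485308 -0.1142295   0.10429638] [ 1.11 -0.02 -1.76] [-0.03 -0.06  0.01]
pin_red 0.78 [ 0.5521 -0.1175  0.0667] [273. 248.]
pin_red 0.19 [ 0.515  -0.114   0.0617] [289. 182.]
wheel_hub 0.73 [ 0.5136 -0.1131  0.063 ] [291. 180.]
pin_red 0.73 [ 0.5563 -0.1132  0.0701] [248. 209.]
pin_red 0.52 [0.5853 0.3269 0.0251] [422. 321.]
wheel_hub 0.91 [0.3251 0.1269 0.0615] [386. 194.]
wheel_hub 0.87 [ 0.514  -0.1114  0.0617] [259. 202.]
```

```bash
cat >> h.py <<'E'
HUB=np.array([.5149,-.1123])
def arc(ths,ph0=-.05,r=.040,base=0.):
    """tool-frame shifts (mm) & az(deg) from pose commanded at wheel angle base to each th"""
    o=robot.get_obs();Rm=R.from_quat(o["tool_rot"])
    f=lambda t:np.array([r*np.cos(ph0+t),r*np.sin(ph0+t),0])
    for t in ths: print(round(t,3),(Rm.inv().apply(f(t)-f(base))*1000).round(1),round(-np.degrees(t-base),1))
def st():
    o=robot.get_obs();p=np.array(o["position"]);v=p[:2]-HUB
    print("t",round(o["time"],2),"p",p.round(4),"r",(np.hypot(*v)*1e3).round(1),"th",(np.arctan2(v[1],v[0])+.05).round(3),"F",np.round(o["ft_force"],1),"M",np.round(o["moment"],2),"w",round(o["grip_width"],4),"q6",round(o["q"][5],2))
E
python3 -c "
from h import *
st();arc(np.arange(.05,.41,.05))"
```

```text
t 9.33 p [ 0.5549 -0.1142  0.1043] r 40.0 th 0.002 F [-0.5 -0.6 -0.5] M [-0.04 -0.06 -0.02] w 0.0215 q6 -2.11
0.05 [-0.3  2.  -0. ] -2.9
0.1 [-0.6  4.  -0. ] -5.7
0.15 [-0.7  6.  -0. ] -8.6
0.2 [-0.7  8.  -0. ] -11.5
0.25 [-0.6 10.  -0. ] -14.3
0.3 [-0.5 11.9 -0. ] -17.2
0.35 [-0.2 13.9 -0. ] -20.1
0.4 [ 0.2 15.9 -0. ] -22.9
```

move_arm:
  series: "-0.3 2 0.5 0 0 -2.9;-0.6 4 1 0 0 -5.7;-0.7 6 1.5 0 0 -8.6;-0.7 8 2 0 0 -11.5;-0.6 10 2 0 0 -14.3;-0.5 11.9 2 0 0 -17.2;-0.2 13.9 2 0 0 -20.1;0.2 15.9 2 0 0 -22.9"
  newtons: 22

```text
time: 10.0
position: [0.5545, -0.1006, 0.1032]
tool_rot: [-0.268, 0.963, -0.003, 0.002]
ft_force: [1.1, -4.9, -0.6]
grip_width: 0.0217
grip_force: 22.0
```

```bash
python3 - <<'E'
from h import *
st();c=robot.camera("scene");w=robot.camera("wrist");st()
for k in(c,w):
  for t in["pin_red","pin_tip","wheel_hole"]:
    for r in robot.tip_of(k,t)[:2]: print(t,round(r["p"],2),np.round(r["xyz"],4))
u=px(c,[.52,-.11,.06])[0].astype(int)
A=cv2.resize(c["img"][u[1]-40:u[1]+40,u[0]-40:u[0]+40],(400,400),interpolation=cv2.INTER_CUBIC);B=cv2.resize(w["img"][140:300,200:360],(400,400),interpolation=cv2.INTER_CUBIC)
save({"img":np.hstack([A,B])},"w5.png")
E
```

```text
t 10.0 p [ 0.5545 -0.1006  0.1032] r 41.3 th 0.338 F [ 1.1 -4.9 -0.6] M [-0.95 -0.34 -0.01] w 0.0217 q6 -2.49
t 10.1 p [ 0.5542 -0.1     0.1031] r 41.2 th 0.352 F [ 1.2 -4.2 -0.5] M [-0.89 -0.34 -0.02] w 0.021 q6 -2.49
pin_red 0.6 [0.5842 0.3245 0.0272]
pin_red 0.5 [ 0.5588 -0.1021  0.0711]
pin_tip 0.77 [ 0.5529 -0.1033  0.0347]
pin_tip 0.69 [0.5885 0.3308 0.0022]
wheel_hole 0.62 [ 0.5558 -0.1036  0.0498]
wheel_hole 0.56 [0.3628 0.1194 0.0513]
pin_red 0.64 [ 0.5518 -0.1039  0.0661]
pin_tip 0.88 [ 0.5499 -0.1009  0.0391]
```

View pics/w5.png

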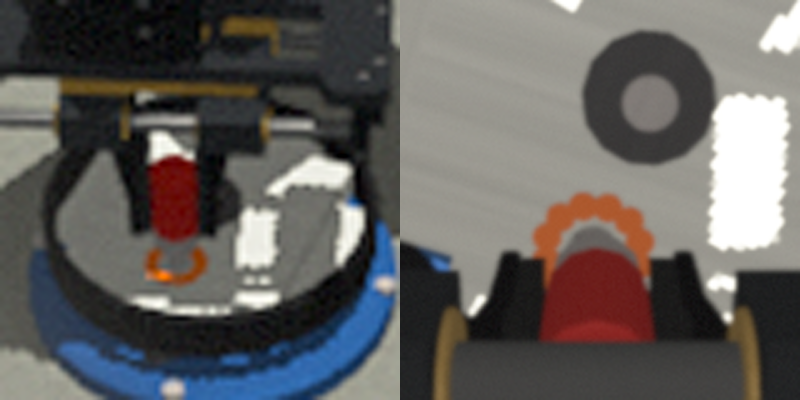

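The pin is through the wheel and has turned it. The hole ring now sits at wrist crop (594,252) with the pin in it. Next I'll lower to the index plate with light pressure while continuing the arc.

```bash
python3 -c "
from h import *
w=robot.camera('wrist');h=ray(w,(300,180),.064);g=ray(w,(277.6,240.8),.053);print(h,g,np.arctan2(*(g-h)[1::-1]),np.hypot(*(g-h)[:2]))
st();arc(np.arange(.42,.65,.02),base=.4)"
```

```text
[ 0.51236654 -0.10990165  0.064     ] [ 0.55191252 -0.10023824  0.053     ] 0.23966231261810714 0.04070953397480253
t 10.45 p [ 0.5537 -0.0992  0.1029] r 41.0 th 0.374 F [ 2.4 -4.6  2.2] M [-0.84 -0.47 -0.02] w 0.0211 q6 -2.49
0.42 [-0.1  0.8 -0. ] -1.1
0.44 [-0.3  1.6 -0. ] -2.3
0.46 [-0.4  2.4 -0. ] -3.4
0.48 [-0.5  3.2 -0. ] -4.6
0.5 [-0.6  4.  -0. ] -5.7
0.52 [-0.6  4.8 -0. ] -6.9
0.54 [-0.7  5.6 -0. ] -8.0
0.56 [-0.7  6.4 -0. ] -9.2
0.58 [-0.7  7.2 -0. ] -10.3
0.6 [-0.7  8.  -0. ] -11.5
0.62 [-0.7  8.8 -0. ] -12.6
0.64 [-0.7  9.6 -0. ] -13.8
```

move_arm:
  series: "0 0.4 0.5 0 0 0;-0.1 0.8 1 0 0 0;-0.2 1.2 1.5 0 0 0;-0.3 1.6 2 0 0 0;-0.3 2 2.5 0 0 0;-0.4 2.4 3 0 0 0;-0.4 2.4 3 0 0 0;-0.4 2.4 3 0 0 0"

```text
time: 11.12
position: [0.5532, -0.0972, 0.1003]
tool_rot: [-0.266, 0.964, -0.002, 0.002]
ft_force: [2.4, -5.1, 4.1]
grip_width: 0.0214
grip_force: 22.0
```

```bash
python3 -c "
from h import *
st();robot.camera('top');st();robot.camera('top');st()"
```

```text
t 11.12 p [ 0.5532 -0.0972  0.1003] r 41.2 th 0.425 F [ 2.4 -5.1  4.1] M [-1.04 -0.46  0.03] w 0.0214 q6 -2.48
t 11.17 p [ 0.5532 -0.0973  0.1003] r 41.2 th 0.424 F [ 2.3 -4.1  4. ] M [-1.   -0.46  0.06] w 0.0214 q6 -2.48
t 11.22 p [ 0.5532 -0.0973  0.1003] r 41.2 th 0.423 F [ 1.4 -5.   4.7] M [-0.96 -0.48  0.03] w 0.0214 q6 -2.48
```

Contact with the plate is at TCP z 0.1003, as predicted, with about 4 N down. Now I'll sweep slowly, watching for a drop.

```bash
python3 -c "
from h import *
arc(np.arange(.475,.59,.015),base=.46)"
```

```text
0.475 [-0.1  0.6 -0. ] -0.9
0.49 [-0.1  1.2 -0. ] -1.7
0.505 [-0.2  1.8 -0. ] -2.6
0.52 [-0.2  2.4 -0. ] -3.4
0.535 [-0.3  3.  -0. ] -4.3
0.55 [-0.3  3.6 -0. ] -5.2
0.565 [-0.3  4.2 -0. ] -6.0
0.58 [-0.3  4.8 -0. ] -6.9
```

move_arm:
  series: "-0.1 0.6 0 0 0 0;-0.1 1.2 0 0 0 0;-0.2 1.8 0 0 0 0;-0.2 2.4 0 0 0 0;-0.3 3 0 0 0 0;-0.3 3.6 0 0 0 0;-0.3 4.2 0 0 0 0;-0.3 4.8 0 0 0 0"

```text
time: 11.88
position: [0.5518, -0.094, 0.1004]
tool_rot: [-0.266, 0.964, -0.003, 0.002]
ft_force: [3.0, -7.3, 2.6]
grip_width: 0.0214
grip_force: 22.1
```

```bash
python3 -c "
from h import *
st();arc(np.arange(.595,.71,.015),base=.58)"
```

```text
t 11.88 p [ 0.5518 -0.094   0.1004] r 41.2 th 0.51 F [ 3.  -7.3  2.6] M [-1.51 -0.67 -0.01] w 0.0214 q6 -2.48
0.595 [-0.   0.6 -0. ] -0.9
0.61 [ 0.   1.2 -0. ] -1.7
0.625 [ 0.   1.8 -0. ] -2.6
0.64 [ 0.   2.4 -0. ] -3.4
0.655 [ 0.1  3.  -0. ] -4.3
0.67 [ 0.1  3.6 -0. ] -5.2
0.685 [ 0.2  4.2 -0. ] -6.0
0.7 [ 0.2  4.8 -0. ] -6.9
```

move_arm:
  series: "0 0.6 0 0 0 0;0 1.2 0 0 0 0;0 1.8 0.2 0 0 0;0 2.4 0.2 0 0 0;0.1 3 0.2 0 0 0;0.1 3.6 0.2 0 0 0;0.2 4.2 0.2 0 0 0;0.2 4.8 0.2 0 0 0"

```text
time: 12.55
position: [0.5499, -0.0903, 0.1003]
tool_rot: [-0.266, 0.964, -0.003, 0.003]
ft_force: [4.1, -7.2, 2.6]
grip_width: 0.0212
grip_force: 22.1
```

```bash
python3 -c "
from h import *
st();robot.camera('top');st();arc(np.arange(.715,.83,.015),base=.7)"
```

```text
t 12.55 p [ 0.5499 -0.0903  0.1003] r 41.3 th 0.612 F [ 4.1 -7.2  2.6] M [-1.65 -0.78  0.05] w 0.0212 q6 -2.47
t 12.6 p [ 0.5498 -0.0902  0.1003] r 41.3 th 0.616 F [ 3.8 -6.8  3.6] M [-1.59 -0.83 -0.  ] w 0.0214 q6 -2.47
0.715 [ 0.1  0.6 -0. ] -0.9
0.73 [ 0.2  1.2 -0. ] -1.7
0.745 [ 0.2  1.8 -0. ] -2.6
0.76 [ 0.3  2.4 -0. ] -3.4
0.775 [ 0.4  3.  -0. ] -4.3
0.79 [ 0.6  3.6 -0. ] -5.2
0.805 [ 0.7  4.1 -0. ] -6.0
0.82 [ 0.8  4.7 -0. ] -6.9
```

move_arm:
  series: "0.1 0.6 0 0 0 0;0.2 1.2 0 0 0 0;0.2 1.8 0 0 0 0;0.3 2.4 0 0 0 0;0.4 3 0 0 0 0;0.6 3.6 0 0 0 0;0.7 4.1 0 0 0 0;0.8 4.7 0 0 0 0"

```text
time: 13.27
position: [0.5472, -0.0866, 0.1004]
tool_rot: [-0.266, 0.964, -0.003, 0.004]
ft_force: [4.7, -7.0, 3.0]
grip_width: 0.0219
grip_force: 22.1
```

```bash
python3 -c "
from h import *
st();robot.camera('top');st();arc(np.arange(.835,.95,.015),base=.82)"
```

```text
t 13.27 p [ 0.5472 -0.0866  0.1004] r 41.3 th 0.721 F [ 4.7 -7.   3. ] M [-1.55 -0.96 -0.03] w 0.0219 q6 -2.47
t 13.32 p [ 0.5471 -0.0865  0.1003] r 41.3 th 0.725 F [ 3.7 -7.8  2.5] M [-1.45 -0.95  0.03] w 0.0213 q6 -2.47
0.835 [ 0.1  0.6 -0. ] -0.9
0.85 [ 0.3  1.2 -0. ] -1.7
0.865 [ 0.5  1.7 -0. ] -2.6
0.88 [ 0.6  2.3 -0. ] -3.4
0.895 [ 0.8  2.9 -0. ] -4.3
0.91 [ 1.   3.5 -0. ] -5.2
0.925 [ 1.2  4.  -0. ] -6.0
0.94 [ 1.4  4.6 -0. ] -6.9
```

move_arm:
  series: "0.1 0.6 0 0 0 0;0.3 1.2 0 0 0 0;0.5 1.7 0.2 0 0 0;0.6 2.3 0.2 0 0 0;0.8 2.9 0.2 0 0 0;1 3.5 0.2 0 0 0;1.2 4 0.2 0 0 0;1.4 4.6 0.2 0 0 0"

```text
time: 13.98
position: [0.5444, -0.0835, 0.1003]
tool_rot: [-0.266, 0.964, -0.004, 0.004]
ft_force: [5.3, -7.5, 2.0]
grip_width: 0.0214
grip_force: 22.1
```

```bash
python3 -c "
from h import *
st();robot.camera('top');st();arc(np.arange(.955,1.07,.015),base=.94)"
```

```text
t 13.98 p [ 0.5444 -0.0835  0.1003] r 41.2 th 0.823 F [ 5.3 -7.5  2. ] M [-1.44 -1.12  0.06] w 0.0214 q6 -2.46
t 14.03 p [ 0.5443 -0.0834  0.1003] r 41.2 th 0.826 F [ 5.5 -7.6  3.6] M [-1.42 -1.17  0.04] w 0.0215 q6 -2.46
0.955 [ 0.2  0.6 -0. ] -0.9
0.97 [ 0.4  1.1 -0. ] -1.7
0.985 [ 0.7  1.7 -0. ] -2.6
1.0 [ 0.9  2.2 -0. ] -3.4
1.015 [ 1.1  2.8 -0. ] -4.3
1.03 [ 1.4  3.3 -0. ] -5.2
1.045 [ 1.6  3.9 -0. ] -6.0
1.06 [ 1.9  4.4 -0.1] -6.9
```

move_arm:
  series: "0.2 0.6 0 0 0 0;0.4 1.1 0 0 0 0;0.7 1.7 0 0 0 0;0.9 2.2 0 0 0 0;1.1 2.8 0 0 0 0;1.4 3.3 0 0 0 0;1.6 3.9 0 0 0 0;1.9 4.4 0 0 0 0"

```text
time: 14.7
position: [0.5408, -0.0804, 0.1003]
tool_rot: [-0.266, 0.964, -0.004, 0.005]
ft_force: [5.5, -5.6, 2.2]
grip_width: 0.0215
grip_force: 22.1
```

```bash
python3 -c "
from h import *
st();robot.camera('top');st();arc(np.arange(1.075,1.19,.015),base=1.06)"
```

```text
t 14.7 p [ 0.5408 -0.0804  0.1003] r 41.1 th 0.939 F [ 5.5 -5.6  2.2] M [-1.2  -1.27  0.01] w 0.0215 q6 -2.46
t 14.75 p [ 0.5406 -0.0803  0.1003] r 41.0 th 0.944 F [ 6.7 -5.3  1.5] M [-1.2  -1.25  0.  ] w 0.0219 q6 -2.46
1.075 [ 0.3  0.5 -0. ] -0.9
1.09 [ 0.6  1.1 -0. ] -1.7
1.105 [ 0.9  1.6 -0. ] -2.6
1.12 [ 1.2  2.1 -0. ] -3.4
1.135 [ 1.5  2.6 -0. ] -4.3
1.15 [ 1.8  3.1 -0. ] -5.2
1.165 [ 2.1  3.6 -0. ] -6.0
1.18 [ 2.4  4.1 -0.1] -6.9
```

move_arm:
  series: "0.3 0.5 0.3 0 0 0;0.6 1.1 0.5 0 0 0;0.9 1.6 0.5 0 0 0;1.2 2.1 0.5 0 0 0;1.5 2.6 0.5 0 0 0;1.8 3.1 0.5 0 0 0;2.1 3.6 0.5 0 0 0;2.4 4.1 0.5 0 0 0"

```text
time: 15.42
position: [0.5367, -0.0777, 0.0999]
tool_rot: [-0.266, 0.964, -0.003, 0.005]
ft_force: [6.7, -3.7, 2.0]
grip_width: 0.0213
grip_force: 22.1
```

```bash
python3 -c "
from h import *
st();robot.camera('top');st();arc(np.arange(1.195,1.31,.015),base=1.18)"
```

```text
t 15.42 p [ 0.5367 -0.0777  0.0999] r 40.9 th 1.058 F [ 6.7 -3.7  2. ] M [-0.86 -1.34  0.  ] w 0.0213 q6 -2.46
t 15.47 p [ 0.5366 -0.0775  0.0999] r 41.0 th 1.064 F [ 6.6 -4.5  2.8] M [-0.81 -1.34  0.02] w 0.0213 q6 -2.46
1.195 [ 0.3  0.5 -0. ] -0.9
1.21 [ 0.7  1.  -0. ] -1.7
1.225 [ 1.   1.5 -0. ] -2.6
1.24 [ 1.4  2.  -0. ] -3.4
1.255 [ 1.8  2.4 -0. ] -4.3
1.27 [ 2.1  2.9 -0. ] -5.2
1.285 [ 2.5  3.4 -0. ] -6.0
1.3 [ 2.9  3.8 -0.1] -6.9
```

move_arm:
  series: "0.2 0.2 0.2 0 0 0;0.3 0.5 0.4 0 0 0;0.5 0.7 0.6 0 0 0;0.7 1 0.6 0 0 0;0.7 1 0.6 0 0 0"

```text
time: 15.88
position: [0.5357, -0.077, 0.0994]
tool_rot: [-0.266, 0.964, -0.003, 0.005]
ft_force: [7.0, -4.2, 4.0]
grip_width: 0.0213
grip_force: 22.1
```

```bash
python3 -c "
from h import *
st();s=robot.camera('scene');st();w=robot.camera('wrist')
for k in(s,w):
  for t in['pin_red','pin_tip','wheel_hole','wheel_hub']:
    for r in robot.tip_of(k,t)[:2]: print(t,round(r['p'],2),np.round(r['xyz'],4))
u=px(s,[.53,-.09,.06])[0].astype(int)
A=cv2.resize(s['img'][u[1]-40:u[1]+40,u[0]-40:u[0]+40],(400,400),interpolation=cv2.INTER_CUBIC);B=cv2.resize(w['img'][160:320,200:360],(400,400),interpolation=cv2.INTER_CUBIC)
save({'img':np.hstack([A,B])},'w6.png')
"
```

```text
t 15.88 p [ 0.5357 -0.077   0.0994] r 41.0 th 1.088 F [ 7.  -4.2  4. ] M [-0.69 -1.4   0.03] w 0.0213 q6 -2.46
t 15.93 p [ 0.5357 -0.077   0.0994] r 41.0 th 1.088 F [ 6.  -3.6  3.1] M [-0.66 -1.35  0.02] w 0.0212 q6 -2.46
pin_red 0.6 [0.5572 0.2439 0.0442]
pin_red 0.5 [0.5875 0.3265 0.0278]
pin_tip 0.57 [ 0.5342 -0.0807  0.0303]
pin_tip 0.5 [0.5914 0.3309 0.0028]
wheel_hole 0.66 [ 0.5398 -0.0778  0.052 ]
wheel_hole 0.64 [0.3612 0.1178 0.0533]
wheel_hub 0.84 [ 0.5149 -0.1086  0.0609]
wheel_hub 0.69 [0.3238 0.1269 0.0607]
pin_red 0.85 [ 0.5346 -0.0825  0.0604]
wheel_hole 0.92 [ 0.5374 -0.0747  0.0538]
wheel_hole 0.36 [ 0.5101 -0.1112  0.064 ]
wheel_hub 0.91 [ 0.5138 -0.1137  0.0648]
```

View pics/w6.png

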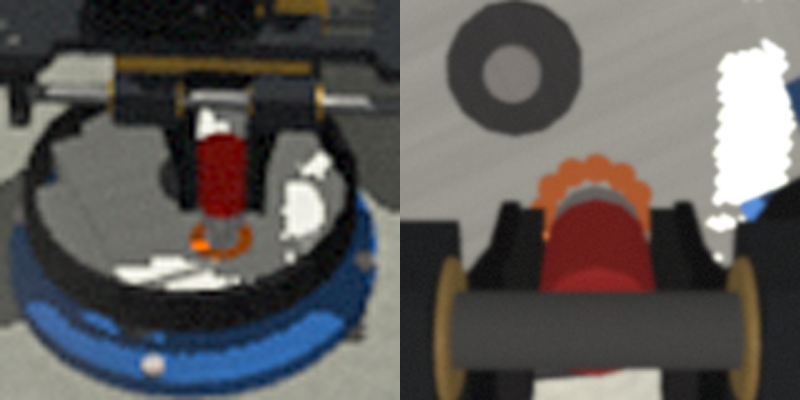

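The scene crop shows the pin in the ring at (220,235), with the shank sinking. TCP z has dropped about 1 mm under unchanged light force, so the taper is entering the lock hole. I'll continue slowly.

move_arm:
  series: "0.3 0.5 0.5 0 0 0;0.6 0.9 1 0 0 0;0.9 1.3 1.5 0 0 0;1.2 1.7 2 0 0 0;1.2 1.7 2 0 0 0"

```text
time: 16.8
position: [0.5344, -0.0761, 0.0976]
tool_rot: [-0.266, 0.964, -0.003, 0.006]
ft_force: [7.8, -2.4, 4.0]
grip_width: 0.0212
grip_force: 22.0
```

```bash
python3 -c "
from h import *
st();robot.camera('scene');st()"
```

```text
t 16.8 p [ 0.5344 -0.0761  0.0976] r 41.1 th 1.128 F [ 7.8 -2.4  4. ] M [-0.61 -1.52 -0.05] w 0.0212 q6 -2.46
t 16.85 p [ 0.5344 -0.0761  0.0976] r 41.1 th 1.127 F [ 6.8 -4.2  3.8] M [-0.52 -1.5  -0.01] w 0.0215 q6 -2.46
```

move_arm:
  series: "0.2 0.3 0.5 0 0 0;0.5 0.6 1 0 0 0;0.6 0.8 1.5 0 0 0;0.6 0.8 2 0 0 0;0.6 0.8 2.5 0 0 0;0.6 0.8 2.5 0 0 0"

```text
time: 17.35
position: [0.5342, -0.0762, 0.0953]
tool_rot: [-0.266, 0.964, -0.004, 0.006]
ft_force: [8.0, -4.3, 4.1]
grip_width: 0.0213
grip_force: 22.1
```

```bash
python3 -c "
from h import *
st();robot.camera('scene');st()"
```

```text
t 17.35 p [ 0.5342 -0.0762  0.0953] r 41.0 th 1.13 F [ 8.  -4.3  4.1] M [-0.71 -1.64 -0.05] w 0.0213 q6 -2.46
t 17.4 p [ 0.5342 -0.0761  0.0953] r 41.0 th 1.13 F [ 8.3 -4.2  4. ] M [-0.74 -1.62 -0.04] w 0.021 q6 -2.46
```

The pin is 5 mm into the lock hole and blocked sideways. I'll ease the side load and push it home.

move_arm:
  series: "-0.2 -0.3 0.5 0 0 0;-0.4 -0.5 1 0 0 0;-0.4 -0.5 2 0 0 0;-0.4 -0.5 3 0 0 0;-0.4 -0.5 4 0 0 0;-0.4 -0.5 4 0 0 0"

```text
time: 17.9
position: [0.5346, -0.0762, 0.0911]
tool_rot: [-0.266, 0.964, -0.004, 0.006]
ft_force: [8.3, -3.9, 3.8]
grip_width: 0.0216
grip_force: 22.1
```

```bash
python3 -c "
from h import *
st();robot.camera('scene');st()"
```

```text
t 17.9 p [ 0.5346 -0.0762  0.0911] r 41.1 th 1.121 F [ 8.3 -3.9  3.8] M [-0.63 -1.68 -0.04] w 0.0216 q6 -2.46
t 17.95 p [ 0.5346 -0.0762  0.0911] r 41.1 th 1.122 F [ 8.2 -3.5  3.9] M [-0.68 -1.59  0.02] w 0.0208 q6 -2.46
```

move_arm:
  series: "-0.2 -0.3 1 0 0 0;-0.3 -0.4 2 0 0 0;-0.3 -0.4 2.5 0 0 0;-0.3 -0.4 2.5 0 0 0"

```text
time: 18.28
position: [0.5351, -0.0763, 0.0895]
tool_rot: [-0.266, 0.964, -0.004, 0.006]
ft_force: [6.8, -2.6, 9.8]
grip_width: 0.0212
grip_force: 22.0
```

```bash
python3 -c "
from h import *
st();robot.camera('scene');st()"
```

```text
t 18.28 p [ 0.5351 -0.0763  0.0895] r 41.3 th 1.11 F [ 6.8 -2.6  9.8] M [-0.51 -1.37 -0.02] w 0.0212 q6 -2.46
t 18.33 p [ 0.5351 -0.0763  0.0895] r 41.3 th 1.109 F [ 6.6 -3.1  9.9] M [-0.46 -1.35 -0.06] w 0.0214 q6 -2.46
```

The collar is seated: TCP is at 0.0895 exactly and Fz has risen. I'll relax the side load and downforce, then open.

move_arm:
  series: "-0.4 -0.5 -0.5 0 0 0;-0.8 -1 -1 0 0 0;-1.1 -1.4 -1.4 0 0 0;-1.1 -1.4 -1.4 0 0 0"

```text
time: 18.67
position: [0.5352, -0.0763, 0.0896]
tool_rot: [-0.266, 0.964, -0.002, 0.005]
ft_force: [6.9, -1.4, 3.4]
grip_width: 0.0215
grip_force: 22.0
```

```bash
python3 -c "
from h import *
st()"
```

```text
t 18.67 p [ 0.5352 -0.0763  0.0896] r 41.3 th 1.107 F [ 6.9 -1.4  3.4] M [-0.46 -1.28  0.04] w 0.0215 q6 -2.46
```

move_arm:
  series: "-0.6 -0.3 0 0 0 0;-1.2 -0.7 0 0 0 0;-1.7 -1 0 0 0 0;-1.7 -1 0 0 0 0;-1.7 -1 0 0 0 0"

```text
time: 19.08
position: [0.5364, -0.0766, 0.0895]
tool_rot: [-0.266, 0.964, -0.002, 0.004]
ft_force: [4.5, -4.0, 3.0]
grip_width: 0.0211
grip_force: 22.0
```

```bash
python3 -c "
from h import *
st()"
```

```text
t 19.08 p [ 0.5364 -0.0766  0.0895] r 41.7 th 1.078 F [ 4.5 -4.   3. ] M [-0.85 -0.94 -0.  ] w 0.0211 q6 -2.46
```

move_arm:
  series: "-0.3 -0.6 0 0 0 0;-0.6 -1.2 0 0 0 0;-0.8 -1.8 0 0 0 0;-0.8 -1.8 0 0 0 0;-0.8 -1.8 0 0 0 0"
  newtons: 12

```text
time: 19.5
position: [0.5378, -0.0774, 0.0895]
tool_rot: [-0.266, 0.964, -0.002, 0.004]
ft_force: [6.4, -2.2, 4.1]
grip_width: 0.0215
grip_force: 12.0
```

```bash
python3 -c "
from h import *
st()"
```

```text
t 19.5 p [ 0.5378 -0.0774  0.0895] r 41.7 th 1.04 F [ 6.4 -2.2  4.1] M [-0.56 -0.95  0.07] w 0.0215 q6 -2.46
```

move_arm:
  series: "-0.3 -0.6 0 0 0 0;-0.7 -1.2 0 0 0 0;-1 -1.6 0 0 0 0;-1 -1.6 0 0 0 0;-1 -1.6 0 0 0 0"

```text
time: 19.92
position: [0.5382, -0.0776, 0.0894]
tool_rot: [-0.266, 0.964, -0.001, 0.002]
ft_force: [3.3, -2.3, 6.1]
grip_width: 0.0215
grip_force: 12.0
```

```bash
python3 -c "
from h import *
st()"
```

```text
t 19.92 p [ 0.5382 -0.0776  0.0894] r 41.8 th 1.029 F [ 3.3 -2.3  6.1] M [-0.35 -0.64 -0.01] w 0.0215 q6 -2.46
```

The pin now rests against the lock hole wall and carries the spring load. Releasing.

move_arm:
  series: "0 0 0 0 0 0;0 0 0 0 0 0;0 0 0 0 0 0;0 0 0 0 0 0;0 0 0 0 0 0;0 0 0 0 0 0"
  jaw: 0.5

```text
time: 20.42
position: [0.5349, -0.0767, 0.0876]
tool_rot: [-0.266, 0.964, 0.001, -0.001]
ft_force: [0.5, 1.2, -0.5]
grip_width: 0.0424
grip_force: 0.0
```

move_arm:
  series: "0 0 -10 0 0 0;0 0 -25 0 0 0;0 0 -50 0 0 0;0 0 -80 0 0 0;0 0 -110 0 0 0;0 0 -110 0 0 0;0 0 -110 0 0 0"

```text
time: 21.0
position: [0.537, -0.0776, 0.2006]
tool_rot: [-0.266, 0.964, -0.001, 0.002]
ft_force: [-0.0, 0.5, -0.4]
grip_width: 0.0435
grip_force: 0.0
```

```bash
python3 - <<'E'
from h import *
st()
for n in("wrist","wrist","scene"):
  c=robot.camera(n)
  for t in["pin_red","wheel_hole","wheel_hub"]:
    for r in robot.tip_of(c,t)[:2]: print(n,t,round(r["p"],2),np.round(r["xyz"],4),px(c,r["xyz"])[0].round())
  if n=="wrist":
    h=cv2.cvtColor(c["img"],cv2.COLOR_RGB2HSV)
    m=(((h[...,0]<8)|(h[...,0]>172))&(h[...,1]>150)&(h[...,2]>60)).astype(np.uint8)
    k,l,s,ce=cv2.connectedComponentsWithStats(m)
    print([(s[i],ce[i].round()) for i in range(1,k) if s[i,4]>100])
print(px(c,[[.5375,-.078,.099],[.5375,-.078,.053]]))
E
```

```text
t 21.0 p [ 0.537  -0.0776  0.2006] r 41.1 th 1.054 F [-0.   0.5 -0.4] M [ 0.07  0.01 -0.03] w 0.0435 q6 -2.46
wrist pin_red 0.92 [ 0.538  -0.0812  0.0509] [274. 200.]
wrist wheel_hole 0.8 [ 0.5392 -0.078   0.0551] [276. 204.]
wrist wheel_hub 0.59 [ 0.5142 -0.1106  0.0652] [258. 162.]
[(array([264, 194,  27,  34, 718], dtype=int32), array([277., 210.]))]
wrist pin_red 0.65 [ 0.5389 -0.0798  0.0536] [272. 206.]
wrist wheel_hole 0.7 [ 0.5406 -0.075   0.0556] [276. 211.]
wrist wheel_hub 0.88 [ 0.5136 -0.1126  0.0596] [253. 163.]
[(array([260, 198,  28,  35, 755], dtype=int32), array([273., 215.]))]
scene pin_red 0.74 [0.4824 0.231  0.0467] [399. 259.]
scene pin_red 0.65 [0.5863 0.3238 0.0223] [420. 322.]
scene wheel_hole 0.83 [ 0.5406 -0.0787  0.0546] [264. 216.]
scene wheel_hole 0.72 [0.3641 0.1183 0.0516] [375. 205.]
scene wheel_hub 0.81 [0.3253 0.128  0.0607] [386. 195.]
[[264.70543358 201.29772106]
 [265.19922401 215.84200844]]
```

move_arm:
  series: "0 0 0 0 0 0;0 0 0 0 0 0;0 0 0 0 0 0;0 0 0 0 0 0"

```text
time: 21.93
position: [0.536, -0.0773, 0.1982]
tool_rot: [-0.266, 0.964, -0.0, 0.0]
ft_force: [-0.3, -0.8, -0.1]
grip_width: 0.0438
grip_force: 0.0
```

```bash
python3 - <<'E'
from h import *
c=robot.camera("wrist")
for t in["pin_red","wheel_hole"]: print(t,[(round(r["p"],2),np.round(r["xyz"],4)) for r in robot.tip_of(c,t)[:1]])
print(robot.hand_in())
E
```

```text
pin_red [(0.85, array([ 0.5385, -0.0815,  0.0513]))]
wheel_hole [(0.66, array([ 0.5417, -0.0744,  0.0528]))]
the job is handed in; nothing more can be done
None
```

The red pin is fully home in the lock hole, holding the wheel wound at about 1.0 rad; I released it, moved the gripper clear and handed the job in at about 22 s.

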